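# Reset the slice thickness of the large herb slicer

## Task

On the larger of the two herb slicers, loosen the lock ring by swinging its lever well round anticlockwise, and only then turn the black thickness adjuster until its nose points straight along the long mark at the outlet chute; then swing the lever back clockwise until the lock ring is fully tight again. Leave the adjuster of the small slicer as it is set.

Things in the scene. Friction and masses are not known exactly. Their poses are not given: they have to be found in the camera images.
- slicer: Large herb slicer, fixed on the table, left or right, chute roughly toward the robot: round grey housing 156 mm across (foot 168), flat top 80 mm up. Origin: centre of its underside; z up is the axis of ring and adjuster. Steel outlet chute on its -x side, to 115 mm out; a long dark mark on the top runs from the adjuster to it. Steel feed mouth on its +y side, to 125 mm out, below 100 mm.
- lock_post (a point): Point to grip on the lock ring's lever: the upright round steel post, 14 mm thick, 62 mm from the slicer's axis, standing on a flat arm 12 mm wide. The point is on the post's axis 114 mm above the table; the post is bare from 93 to 127 mm above the table. It moves with the ring in an arc about the slicer's axis.
- lock_ring (a joint): Angle (rad) of the large slicer's steel lock ring, a disc 72 mm across, 81 to 93 mm above the table. 0: fully tight (at its stop), lever on the slicer's -y side; grows anticlockwise seen from above to its stop at 1.05. Well loosened from 0.6; starts at 0 to 0.04. Turns stiffly (0.25 N m, about 4 N at the post) and stays where it is left.
- adjuster (a joint): Angle (rad) of the large slicer's black adjuster, on the axis above the ring. 0: nose along the long mark to the chute (slicer's -x); grows anticlockwise from above; starts at -1.2 to -0.6, range -1.6 to 0.8 (no stop at 0). Grip: upright bar 14 mm wide, 22 mm to the tail, 26 mm to the pointed nose, 99 to 130 mm above the table. 0.06 N m; stays where left. Not to be forced while the ring is tight.
- small_adjuster (a joint): Angle (rad) of the adjuster of the small slicer, a like machine 124 mm across with its top 56 mm above the table, 0.3 to 0.5 m to the side of the large one. Starts near 0.4; to be left as it is.

How it is judged:
By the outcome, as a careful person would: the job done as asked, in the order asked, and still so for the second after the job is handed in, with the robot touching nothing.
It also fails if it takes over 56 s, if anything falls off the work surface, if the arm or the gripper's body presses on something with over 40 N, if the wrist force passes 120 N, or if a joint passes its speed limit or range.

## Robot

A 7-joint arm with a two-finger parallel gripper is mounted at the origin on a cart in front of the work surface, level with it; the furniture and walls round the work are solid. World frame = base frame: x ahead of the robot, y to its left, z up, the work surface at z = 0. Lengths are in m, angles in degrees, forces in N, time in s.
With the tool pointing down it reaches from about 0.35 to 0.775 m from the base axis. Payload 3.1 kg.
Tool frame: the origin (TCP) lies on the centre line of the jaws, within the pads' length; the fingertips stand 17 mm ahead of it and the grasp point (between the pads) lies 2 mm behind it (robot.tip_reach is the distance from the TCP to the fingertips, in m); z points along the fingers, y is the direction in which the jaws open and shut (so a half turn about z gives the same grasp; the last joint's range is limited). The gripper opens to 85 mm and grips with 20 to 120 N. Pads are 22 mm wide; open, the fingers measure 114 mm over their backs; the gripper's body (76 mm by 85 mm) begins 54 mm behind the grasp point. The pads swing forward as they close: fully open they stand 13 mm farther back than shut.
Start: joints at [-67.936, 17.813, 0.802, 86.603, -0.252, 75.585, -1.558], TCP at [0.228, 0.501, 0.248] pointing down, gripper open.
Joint ranges: [-154.91, 154.91], [-16.99, 109.72], [-72.82, 74.43], [7.12, 147.25], [-82.49, 262.49], [11.32, 116.49], [-174.64, 174.64]. Speed limits (degrees/s): [159.86, 159.86, 180, 180, 180, 180, 180].

## Interface

Orientations are given as [roll, pitch, yaw] about the fixed x, y, z axes, in that order (R = Rz(yaw) Ry(pitch) Rx(roll)).
In Python, from station import robot, fingers, vision, workorder, recognise gives the robot as it stands. Calls block until the motion is done:
- robot.move_to(position, orientation): joint-space move of the TCP to a pose.
- robot.line_to(position, orientation=None, velocity=0.15, f_stop=None): straight line of the TCP; orientation=None keeps the orientation; velocity is the mean speed in m/s. With f_stop (N) it stops when the force on the tool has changed by that much, and returns True; else False.
- robot.move_j(angles): joint-space move.
- fingers.gripper_to(opening, force=None): opening from 0.0 (shut) to 1.0 (fully open); force is the grip in N (None keeps the last); returns when the fingers have stopped.
- robot.pause(seconds).
- robot.inverse_kinematics(position, orientation): joint angles nearest the present ones, or None.
- vision.grab_frame(name): name is "side" or "top"; returns the picture (384x512x3 uint8, red, green, blue); there is no depth.
- vision.calibration(name): a dict with "mtx" (3x3 intrinsics, pixels), "k1" (the pictures are not rectified: a ray, as slopes to the right and down, at radius r is drawn at 1 + k1 r^2 times it, then the intrinsics apply), "extrinsics" (4x4, takes a point from world to camera coordinates). Camera axes: x right, y up, looking along -z (the intrinsics and any distortion apply to the point x, -y, -z); pixel columns grow to the right and rows downward; lengths in m; the calibration is good to about 2 mm. A picture is of the moment at which its call begins. calibration takes no time and is no camera call.
A pose or a line that the arm cannot do raises robot.PlanningError and nothing moves.
- workorder.close_job(): hands the job in, once; it reports no verdict.
Trained networks look in the newest picture that a camera, given by its name, has taken for a name from the list of things; names that differ only in an ending like _2 or _b are one class to them, and where a whole thing is asked for, a point or a joint stands for the part that bears it (a point fixed in the world has none). Each returns a list of dicts, best first, with "p" (0 to 1); they miss things now and then, are a little off and sometimes report something else, mostly with a low value. They report only what shows in the picture. A call takes as long as a camera call.
- recognise(label, camera): "rect" ([centre column, centre row, width, height] in pixels, round what is visible of it).
Readings, each from a call of its own:
- robot.current_time_s(): time.
- robot.current_joint_positions(): joint angles.
- robot.current_dq(): joint speeds.
- robot.current_joint_torque(): joint torques, N m.
- robot.current_tool_pos(): TCP position.
- robot.current_eef_rot(): TCP orientation.
- robot.current_contact_force(): force on the tool from outside, world axes, zero at the start.
- robot.current_torque(): the same for the moment, N m.
- robot.current_finger_gap(): opening from 0.0 (shut) to 1.0 (fully open).
Only numpy, scipy, OpenCV 4.12 (cv2) and the standard library are available. Lean on these libraries where they do the work, as an engineer would, in place of code of your own. Each camera call takes 0.05 s, during which the arm holds its last target.

## Working session

There is one attempt and no reset: what is moved stays moved. The work goes in short steps, each a Python script; the robot and the scene stay as the last script left them, time stands still between calls to the robot, and variables do not carry over. Pictures are saved under pics/ and viewed, and the job is handed in when it is done.

```bash
mkdir -p pics; ls; python3 - <<'E'
from station import robot, fingers, vision, workorder, recognise
import cv2
for n in ("side","top"):
    im=vision.grab_frame(n); cv2.imwrite(f"pics/{n}0.png",im[:,:,::-1])
    c=vision.calibration(n); print(n,c)
    for l in ("slicer","lock_post","lock_ring","adjuster","small_adjuster"):
        print(l,[(d['rect'],round(d['p'],2)) for d in recognise(l,n)][:3])
print(robot.current_time_s(),robot.current_tool_pos(),robot.current_eef_rot())
E
```

```text
pics
side {'mtx': array([[477.55046261,   0.        , 257.94773987],
       [  0.        , 477.55046261, 180.16185033],
       [  0.        ,   0.        ,   1.        ]]), 'k1': -0.0721744473774338, 'extrinsics': array([[ 9.99976241e-01, -6.80368836e-03, -1.10772868e-03,
        -4.66193071e-01],
       [ 4.02049453e-03,  4.45121985e-01,  8.95460917e-01,
        -7.18075642e-02],
       [-5.59936263e-03, -8.95444095e-01,  4.45138764e-01,
        -1.19656472e+00],
       [ 0.00000000e+00,  0.00000000e+00,  0.00000000e+00,
         1.00000000e+00]])}
slicer [([247.9, 234.4, 92.0, 75.9], 0.6)]
lock_post [([257.6, 224.8, 37.1, 29.2], 0.68)]
lock_ring [([256.1, 224.2, 32.5, 24.3], 0.64)]
adjuster [([254.6, 207.6, 20.9, 24.9], 0.58)]
small_adjuster [([262.1, 151.6, 23.6, 16.4], 0.6)]
top {'mtx': array([[467.71576006,   0.        , 253.27739151],
       [  0.        , 467.71576006, 190.46228524],
       [  0.        ,   0.        ,   1.        ]]), 'k1': 0.0541555365684684, 'extrinsics': array([[-0.02770003, -0.99954461, -0.01196982, -0.03488127],
       [ 0.99451455, -0.02876493,  0.10056537, -0.48894887],
       [-0.10086388, -0.0091185 ,  0.99485845, -1.20304448],
       [ 0.        ,  0.        ,  0.        ,  1.        ]])}
slicer [([306.5, 204.6, 76.0, 77.0], 0.84)]
lock_post [([320.5, 195.2, 41.3, 35.2], 0.75)]
lock_ring [([320.9, 198.8, 44.6, 30.9], 0.75)]
adjuster [([314.2, 196.6, 26.6, 18.9], 0.79)]
small_adjuster [([170.3, 193.3, 13.3, 16.7], 0.64)]
0.6 [0.22768217 0.50070404 0.24834827] [1.79992285e+02 2.52138254e-03 1.55549560e+02]
```

```bash
python3 - <<'E'
import cv2
a=cv2.imread("pics/top0.png");b=cv2.imread("pics/side0.png")
cv2.imwrite("pics/top0c.png",cv2.resize(a[140:260,240:400],None,fx=5,fy=5,interpolation=cv2.INTER_CUBIC))
cv2.imwrite("pics/side0c.png",cv2.resize(b[175:295,180:340],None,fx=5,fy=5,interpolation=cv2.INTER_CUBIC))
E
```

```text
(no output)
```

View pics/top0.png

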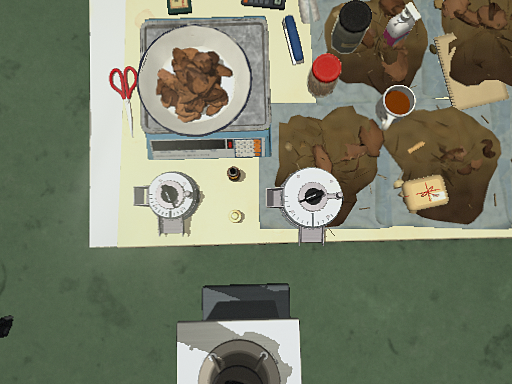

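View pics/side0.png

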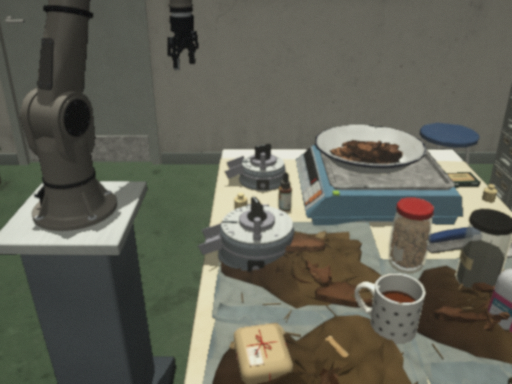

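View pics/top0c.png

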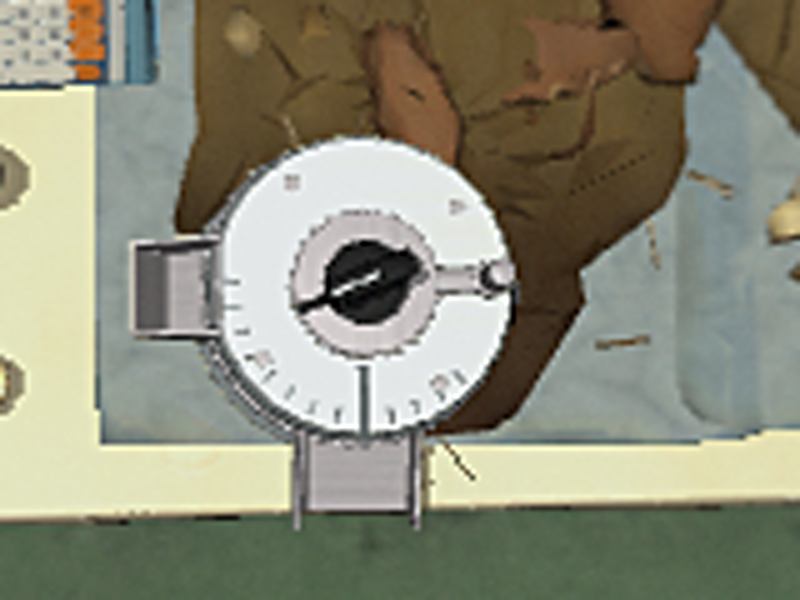

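View pics/side0c.png

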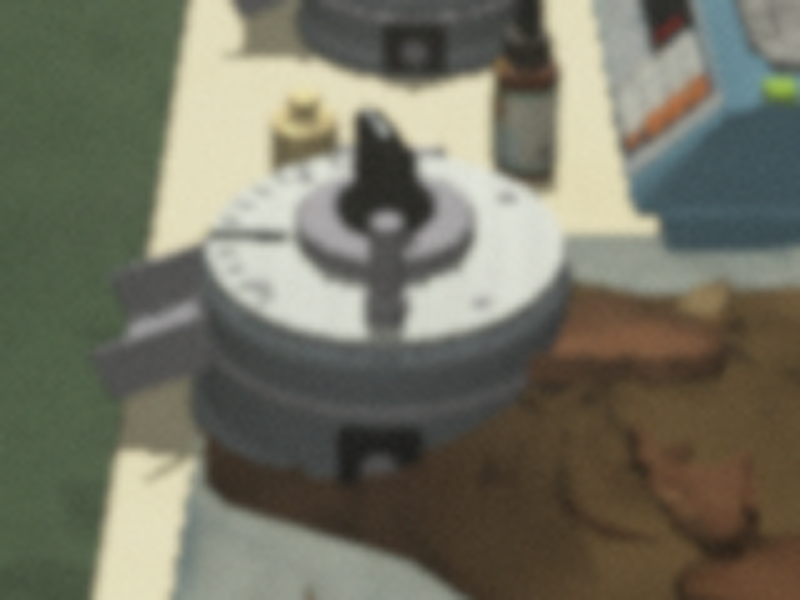

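The top view shows the large slicer near (313,197): mark pointing down (−x), lever post right (−y) at about (339,195), and nose pointing left at about (300,201). In the side view its post stands toward the camera near (257,228–238). Next I measure it.

```bash
cat > h.py <<'E'
import numpy as np, cv2
from scipy.optimize import least_squares
from station import robot, fingers, vision, workorder, recognise
CAL={n:vision.calibration(n) for n in("side","top")}
def proj(P,n):
    c=CAL[n];P=np.atleast_2d(P);q=P@c['extrinsics'][:3,:3].T+c['extrinsics'][:3,3]
    s=np.c_[q[:,0]/-q[:,2],-q[:,1]/-q[:,2]];s=s*(1+c['k1']*(s**2).sum(1))[:,None]
    K=c['mtx'];return np.c_[K[0,0]*s[:,0]+K[0,2],K[1,1]*s[:,1]+K[1,2]]
def onplane(px,n,z):
    return least_squares(lambda v:(proj([v[0],v[1],z],n)[0]-px),[.45,0]).x
def tri(pt,ps):
    r=least_squares(lambda v:np.r_[proj(v,"top")[0]-pt,proj(v,"side")[0]-ps],[.45,0,.1]);return r.x,r.fun
def grab(n,name):
    im=vision.grab_frame(n)[:,:,::-1].copy();cv2.imwrite(f"pics/{name}.png",im);return im
E
python3 - <<'E'
from h import *
for n,(c0,c1,r0,r1) in {"top":(265,360,155,245),"side":(210,300,195,260)}.items():
    im=cv2.imread(f"pics/{n}0.png"); g=im[r0:r1,c0:c1]
    hsv=cv2.cvtColor(g,cv2.COLOR_BGR2HSV); m=((hsv[...,2]>(195 if n=="top" else 165))&(hsv[...,1]<45)).astype('uint8')
    m=cv2.morphologyEx(m,cv2.MORPH_OPEN,np.ones((3,3)))
    k,l,s,_=cv2.connectedComponentsWithStats(m);i=1+np.argmax(s[1:,4]);m=(l==i).astype('uint8')
    cs,_=cv2.findContours(m,cv2.RETR_EXTERNAL,cv2.CHAIN_APPROX_NONE);c=max(cs,key=len)
    c=cv2.convexHull(c)
    e=cv2.fitEllipse(c);print(n,"ellipse",np.array(e[0])+[c0,r0],e[1],e[2], "on z=.08",onplane(np.array(e[0])+[c0,r0],n,.08))
    cv2.imwrite(f"pics/m_{n}.png",cv2.resize(m*255,None,fx=5,fy=5))
# mark ends from top crop /5
a=[np.array(p)/5+[240-.4,140-.4] for p in((363,370),(365.5,432))]
w=[onplane(p,"top",.0805) for p in a];print("mark",w,np.degrees(np.arctan2(*(w[1]-w[0])[::-1])))
# chute edges at end
for p in((297,528),(417,528),(300,440),(415,440)): print("chute",onplane(np.array(p)/5+[239.6,139.6],"top",.03))
# post top
print("post", tri(np.array((490,283))/5+[239.6,139.6],np.array((386,218))/5+[179.6,174.6]))
E
```

```text
top ellipse [311.66134644 196.24177551] (57.053592681884766, 57.8592529296875) 25.786130905151367 on z=.08 [ 0.46342541 -0.19449236]
side ellipse [266.48219299 217.48318291] (47.30279541015625, 54.6686897277832) 86.38965606689453 on z=.08 [ 0.48299105 -0.18005994]
mark [array([ 0.4200731 , -0.19400891]), array([ 0.38934016, -0.1939783 ])] 179.94293788349387
chute [ 0.34214268 -0.16256118]
chute [ 0.34054313 -0.22413292]
chute [ 0.38723317 -0.1658501 ]
chute [ 0.38563858 -0.22509857]
post (array([ 0.46078464, -0.25177623,  0.12125611]), array([-0.07804228, -1.05674045, -0.84556318,  0.08006497]))
```

```bash
cat >> h.py <<'E'
def overlay(im,n,c,yaw,lock,adj,name,box,f=5):
    c0,c1,r0,r1=box;o=cv2.resize(im[r0:r1,c0:c1],None,fx=f,fy=f,interpolation=cv2.INTER_CUBIC)
    def L(pts,col):
        q=((proj(np.array(pts),n)-[c0,r0]+.5)*f-.5);cv2.polylines(o,[np.round(q*8).astype(int).reshape(-1,1,2)],False,col,1,cv2.LINE_AA,3)
    t=np.linspace(0,2*np.pi,73)
    circ=lambda r,z:np.c_[c[0]+r*np.cos(t),c[1]+r*np.sin(t),0*t+z]
    d=lambda a,r,z:[c[0]+r*np.cos(a),c[1]+r*np.sin(a),z]
    L(circ(.078,.08),(0,0,255));L(circ(.084,.0),(255,0,255));L(circ(.036,.093),(0,160,0))
    L([d(yaw+np.pi,.04,.08),d(yaw+np.pi,.115,.08)],(255,0,0))
    a=yaw-np.pi/2+lock;p=d(a,.062,0)
    for z in(.093,.127):L(np.c_[p[0]+.007*np.cos(t),p[1]+.007*np.sin(t),0*t+z],(0,200,255))
    a=yaw+np.pi+adj;L([d(a,.026,.13),d(a+np.pi,.022,.13)],(255,255,0))
    cv2.imwrite(f"pics/{name}.png",o)
TB=(260,360,150,250);SB=(195,315,180,280)
E
python3 - <<'E'
from h import *
for n,b in(("top",TB),("side",SB)):
    overlay(cv2.imread(f"pics/{n}0.png"),n,(.463,-.1945),0,0.02,-1.15,"o1_"+n,b,6)
E
```

```text
(no output)
```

View pics/o1_top.png

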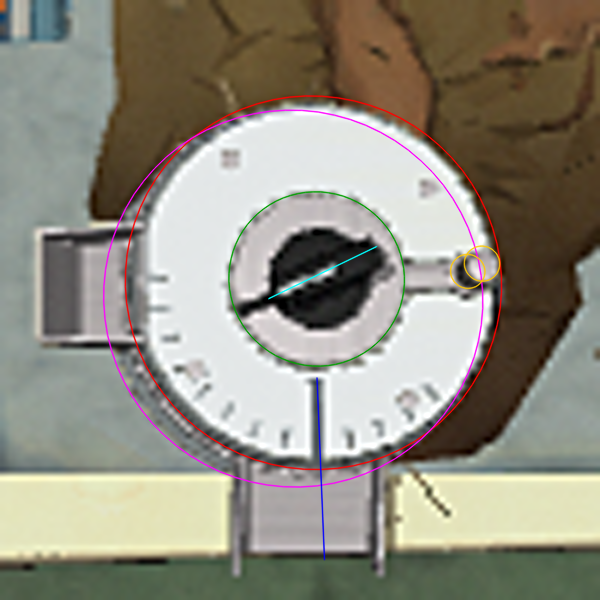

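View pics/o1_side.png

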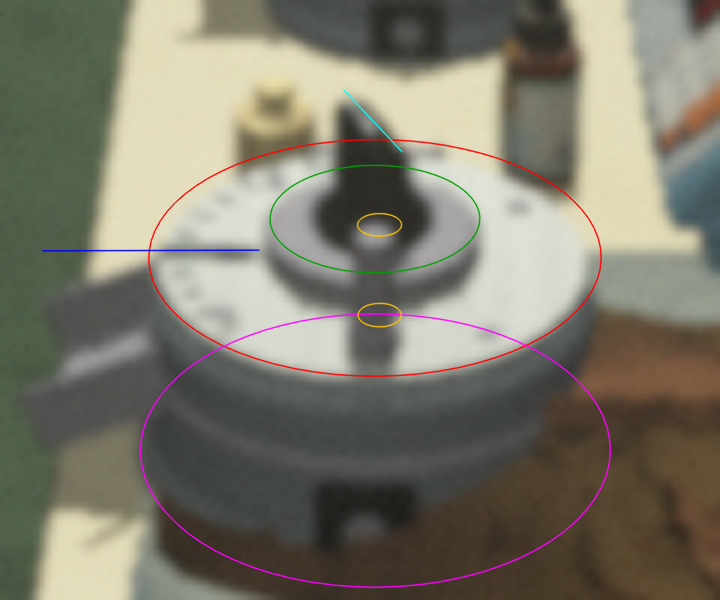

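```bash
python3 - <<'E'
from h import *
a=cv2.imread("pics/side0.png")[192:252,210:300]
b=cv2.imread("pics/top0.png")[165:230,270:350]
cv2.imwrite("pics/z_s.png",cv2.resize(a,None,fx=8,fy=8,interpolation=cv2.INTER_NEAREST))
cv2.imwrite("pics/z_t.png",cv2.resize(b,None,fx=8,fy=8,interpolation=cv2.INTER_NEAREST))
E
```

```text
(no output)
```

View pics/z_s.png

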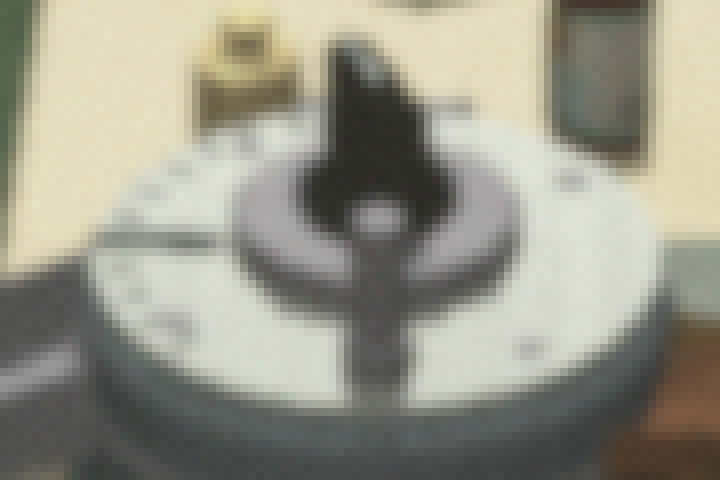

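View pics/z_t.png

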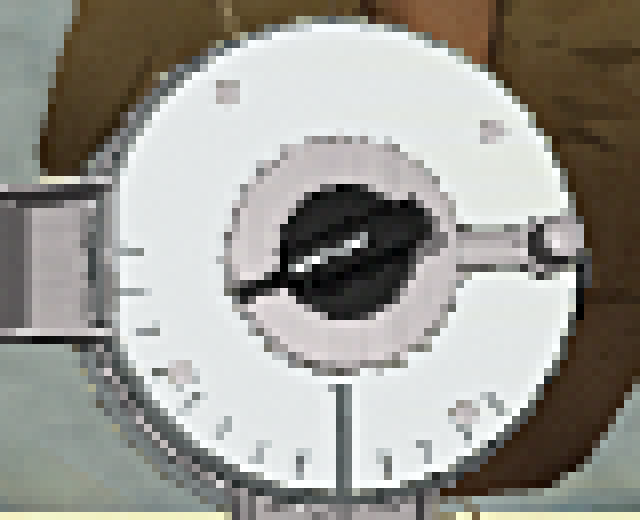

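```bash
python3 - <<'E'
from h import *
T=lambda u,v:np.array([270+u/8-.5,165+v/8-.5]);S=lambda u,v:np.array([210+u/8-.5,192+v/8-.5])
for k,a,b in(("ring top",T(340.5,254.5),S(376,216)),("post top",T(558,240),S(378,215)),("mark inner",T(343,385),S(218,243)),("mark outer",T(345,490),S(104,239))):
    x,r=tri(a,b);print(k,x.round(4),r.round(2))
print("ring from z=.093",onplane(T(340.5,254.5),"top",.093),onplane(S(376,216),"side",.093))
print("post z=.127",onplane(T(558,240),"top",.127),onplane(S(378,215),"side",.127))
for z,p in((.13,((365,240),(290,270))),(.1,((342,252),(235,294))),(.08,((343,385),(345,490)))):
    w=[onplane(T(*q),"top",z) for q in p];d=w[1]-w[0];print(w,np.degrees(np.arctan2(d[1],d[0])))
im=cv2.imread("pics/top0.png");s=cv2.imread("pics/side0.png")
for l in("lock_post","adjuster"):pass
E
```

```text
ring top [ 0.4623 -0.1947  0.0865] [ 0.01  0.16  0.13 -0.01]
post top [ 0.4622 -0.2556  0.1233] [-0.   -0.07 -0.05  0.01]
mark inner [ 0.4217 -0.1948  0.0786] [ 0.04  0.37  0.31 -0.02]
mark outer [ 0.3908 -0.1939  0.0793] [-0.04 -0.34 -0.29  0.02]
ring from z=.093 [ 0.46211273 -0.19397079] [ 0.46195504 -0.20562402]
post z=.127 [ 0.46171615 -0.25497609] [ 0.4622851 -0.2616996]
[array([ 0.46309737, -0.19713417]), array([ 0.45474959, -0.17445245])] 110.20563992705797
[array([ 0.46227248, -0.19364606]), array([ 0.45029482, -0.16043494])] 109.83195081515711
[array([ 0.42250767, -0.19459952]), array([ 0.38997346, -0.19387617])] 178.72633144412768
```

```bash
cat >> h.py <<'E'
C=np.array([.462,-.1945]);YAW=np.radians(-.5);R=.0618
def post(l,r=R):
    a=YAW-np.pi/2+l;return C+r*np.array([np.cos(a),np.sin(a)])
def pose_l(l,z,base,r=R):
    return [*post(l,r),z],[180,0,base+np.degrees(YAW+l)]
E
python3 - <<'E'
from h import *
for base in(90,-90):
    for l in(0,.5,.9):
        for z in (.115,.25):
            q=robot.inverse_kinematics(*pose_l(l,z,base));print(base,l,z,None if q is None else np.round(q,0))
for y in(20,-70,-160,110, 90,0,180,-90):
    q=robot.inverse_kinematics([*C,.12],[180,0,y]);print(y,None if q is None else np.round(q,0))
E
```

```text
90 0 0.115 [-11.  30.  53. 102. -27.  62.  51.]
90 0 0.25 [ -5.  18.  42.  91. -12.  76.  38.]
90 0.5 0.115 [-15.  35.  58.  99. -32.  65.  81.]
90 0.5 0.25 [-13.  24.  54.  88. -20.  78.  71.]
90 0.9 0.115 [-17.  37.  60.  97. -35.  67. 103.]
90 0.9 0.25 [-18.  28.  61.  86. -25.  80.  95.]
-90 0 0.115 [ -18.   35.   65.  103.  -35.   65. -122.]
-90 0 0.25 [ -19.   24.   65.   91.  -22.   78. -132.]
-90 0.5 0.115 [-18.  38.  65.  99. -37.  67. -95.]
-90 0.5 0.25 [ -19.   28.   65.   88.  -25.   80. -104.]
-90 0.9 0.115 [-19.  39.  64.  97. -38.  68. -74.]
-90 0.9 0.25 [-20.  29.  65.  86. -27.  81. -83.]
20 [-23.  28.  59. 106. -28.  62. -23.]
-70 [ -26.   31.   65.  106.  -31.   63. -110.]
-160 [-19.  25.  52. 106. -23.  60. 152.]
110 [-24.  29.  61. 106. -29.  62.  68.]
90 [-24.  29.  61. 106. -29.  62.  48.]
0 [-23.  28.  59. 106. -27.  61. -43.]
180 [-17.  25.  50. 106. -22.  59. 131.]
-90 [ -26.   31.   65.  106.  -31.   63. -130.]
```

```bash
python3 - <<'E'
from h import *
p,o=pose_l(0.01,.25,90,.0615)
robot.move_to(p,o); print(robot.current_joint_positions().round(1) if hasattr(robot.current_joint_positions(),'round') else robot.current_joint_positions())
fingers.gripper_to(.55)
p[2]=.16; print(robot.line_to(p,o,.12))
f0=robot.current_contact_force();print("f0",f0)
p[2]=.115; print("hit",robot.line_to(p,o,.06,f_stop=10))
print(robot.current_tool_pos(),robot.current_contact_force(),robot.current_time_s())
grab("side","s1");grab("top","t1")
cv2.imwrite("pics/s1c.png",cv2.resize(cv2.imread("pics/s1.png")[150:270,180:340],None,fx=5,fy=5,interpolation=cv2.INTER_CUBIC))
E
```

```text
[ -5.1  17.9  41.8  91.  -12.2  75.8  38.6]
False
f0 [-0.99269303  0.22583918  0.75998758]
hit False
[ 0.46231763 -0.25625021  0.11524653] [-0.11818641  0.30480158  0.27498056] 5.6583
```

View pics/s1c.png

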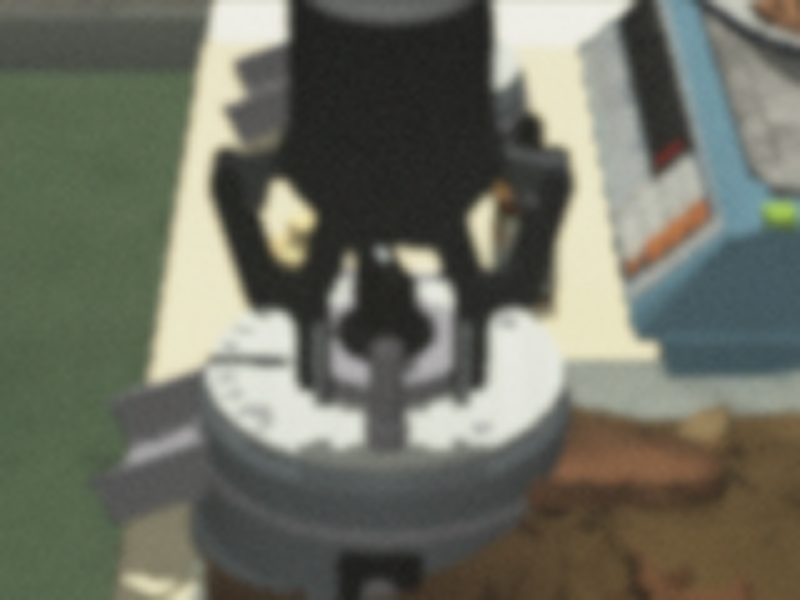

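View pics/t1.png

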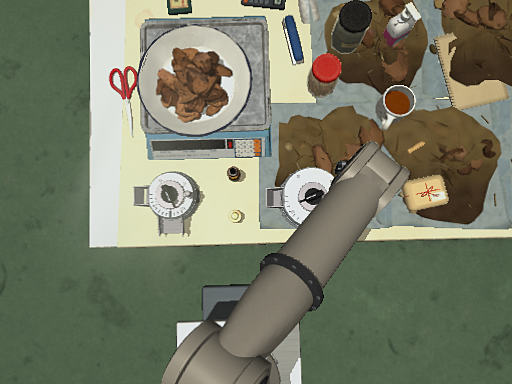

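The fingers straddle the post: inner pads at about 330 and 455 in the crop, post at 386. I grip it and swing the lever.

```bash
python3 - <<'E'
from h import *
fingers.gripper_to(0.0,30);print("gap",robot.current_finger_gap(),robot.current_contact_force().round(1),robot.current_tool_pos())
for l in np.linspace(0.01,.86,8)[1:]:
    p,o=pose_l(l,.115,90)
    h=robot.line_to(p,o,.04,f_stop=30)
    t=robot.current_tool_pos()
    print(round(l,2),h,robot.current_contact_force().round(1),(t[:2]-C).round(4),round(float(np.hypot(*(t[:2]-C))),4))
    if h: break
print(robot.current_finger_gap(),robot.current_time_s())
im=grab("side","s2");cv2.imwrite("pics/s2c.png",cv2.resize(im[150:270,180:340],None,fx=5,fy=5,interpolation=cv2.INTER_CUBIC))
E
```

```text
gap 0.15516402854208855 [-1.7  0.   3.1] [ 0.46160855 -0.25613111  0.11531104]
0.13 False [-2.8  1.3  5. ] [ 0.0075 -0.061 ] 0.0614
0.25 False [-2.7  1.4  5.8] [ 0.0146 -0.0593] 0.0611
0.37 False [-3.5  2.9  6.7] [ 0.0214 -0.0569] 0.0608
0.5 False [-5.6  3.2  7.5] [ 0.0278 -0.0536] 0.0604
0.62 False [-5.7  3.1  7.8] [ 0.0337 -0.0496] 0.06
0.74 False [-6.3  3.4  8.6] [ 0.0391 -0.045 ] 0.0596
0.86 False [-7.6  4.   9.3] [ 0.0438 -0.0398] 0.0592
0.15004839504207496 8.4833
```

View pics/s2c.png

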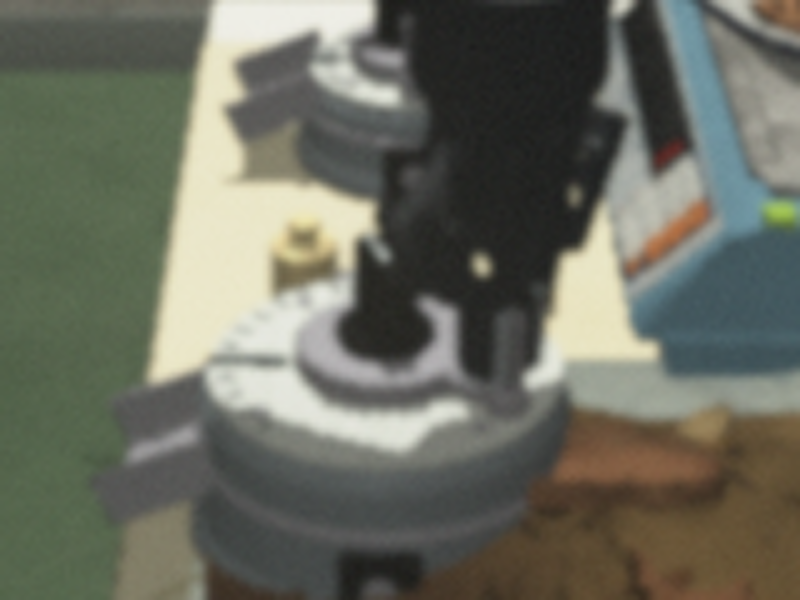

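```bash
python3 - <<'E'
from h import *
fingers.gripper_to(0.5)
t=robot.current_tool_pos();print(t,robot.current_contact_force().round(1))
t[2]=.2;robot.line_to(t,None,.15)
robot.move_to([.34,0.05,.3],[180,0,-70])
print(robot.current_contact_force().round(1))
a=grab("side","s3");b=grab("top","t3");print(robot.current_time_s())
cv2.imwrite("pics/z_s3.png",cv2.resize(a[192:252,210:300],None,fx=8,fy=8,interpolation=cv2.INTER_NEAREST))
cv2.imwrite("pics/z_t3.png",cv2.resize(b[165:230,270:350],None,fx=8,fy=8,interpolation=cv2.INTER_NEAREST))
E
```

```text
[ 0.50881713 -0.23518627  0.11477595] [-0.5 -0.2  0.5]
[-0.4 -0.7 -0.1]
13.1833
```

View pics/z_s3.png

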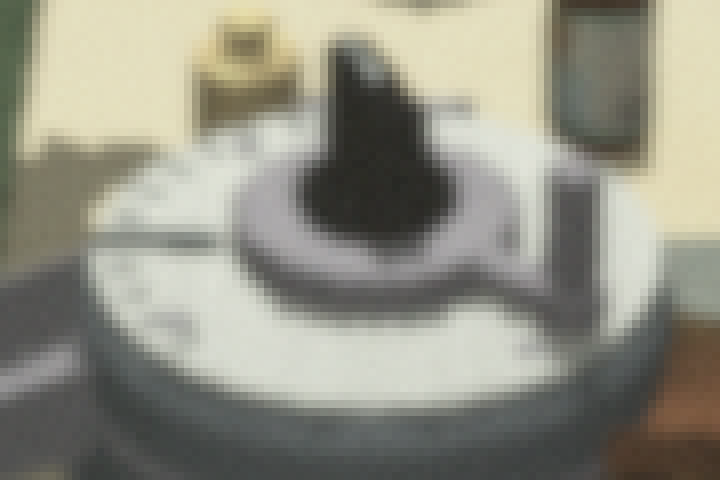

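View pics/z_t3.png

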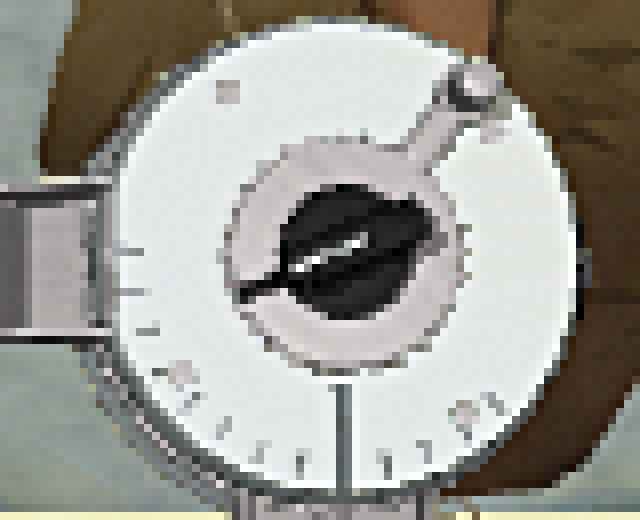

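```bash
python3 - <<'E'
from h import *
T=lambda u,v:np.array([270+u/8-.5,165+v/8-.5]);S=lambda u,v:np.array([210+u/8-.5,192+v/8-.5])
for k,a,b in(("post top",T(484,79),S(577,180)),):
    x,r=tri(a,b);print(k,x.round(4),r.round(2),"lever",np.arctan2(x[0]-C[0],-(x[1]-C[1]))-YAW,np.hypot(*(x[:2]-C)))
print(onplane(T(484,79),"top",.127),onplane(S(577,180),"side",.127))
# ring mask from differential: lilac hue in top
im=cv2.imread("pics/t3.png");a=im[165:230,270:350].astype(int)
s=cv2.imread("pics/s3.png")
for n,i,b in(("top",im,TB),("side",s,SB)): overlay(i,n,C,YAW,.84,-1.21,"o3_"+n,b,6)
E
```

```text
post top [ 0.5113 -0.236   0.1213] [ 0.01  0.14  0.11 -0.01] lever 0.8798429480202155 0.06443574715305181
[ 0.5108904 -0.2350997] [ 0.51045287 -0.24575959]
```

View pics/o3_top.png

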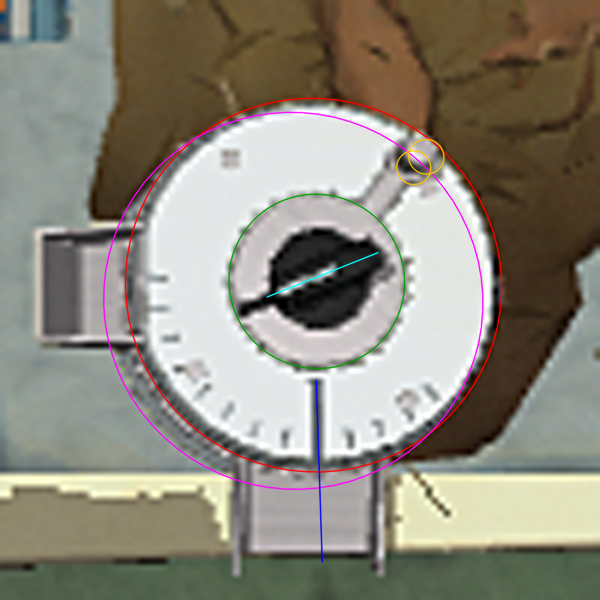

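View pics/o3_side.png

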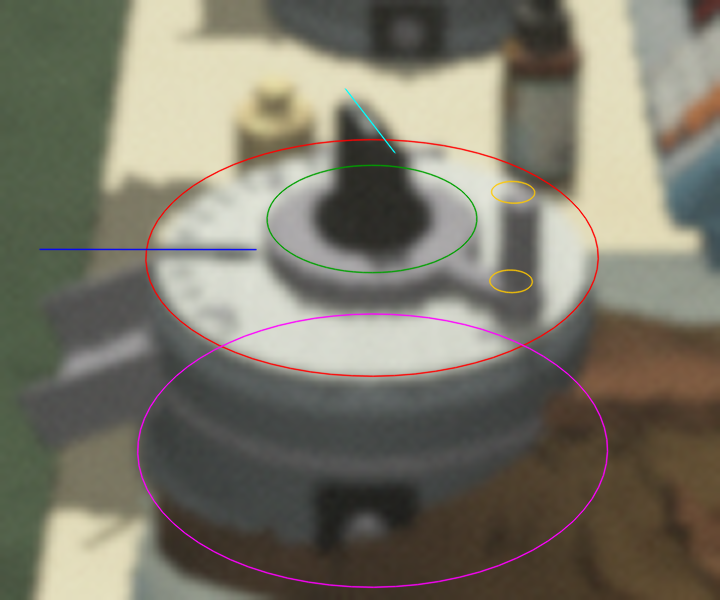

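```bash
python3 - <<'E'
from h import *
p=[.4615,-.1948,.2];o=[180,0,-70]
robot.move_to(p,o);fingers.gripper_to(.45)
p[2]=.119;print("hit",robot.line_to(p,o,.08,f_stop=8),robot.current_tool_pos(),robot.current_contact_force().round(1))
im=grab("side","s4");cv2.imwrite("pics/s4c.png",cv2.resize(im[150:270,180:340],None,fx=5,fy=5,interpolation=cv2.INTER_CUBIC))
im=grab("top","t4");cv2.imwrite("pics/t4c.png",cv2.resize(im[140:260,240:400],None,fx=5,fy=5,interpolation=cv2.INTER_CUBIC))
print(robot.current_time_s())
E
```

```text
hit False [ 0.46204644 -0.19487634  0.11954   ] [-0.5  0.2  0. ]
15.7917
```

View pics/s4c.png

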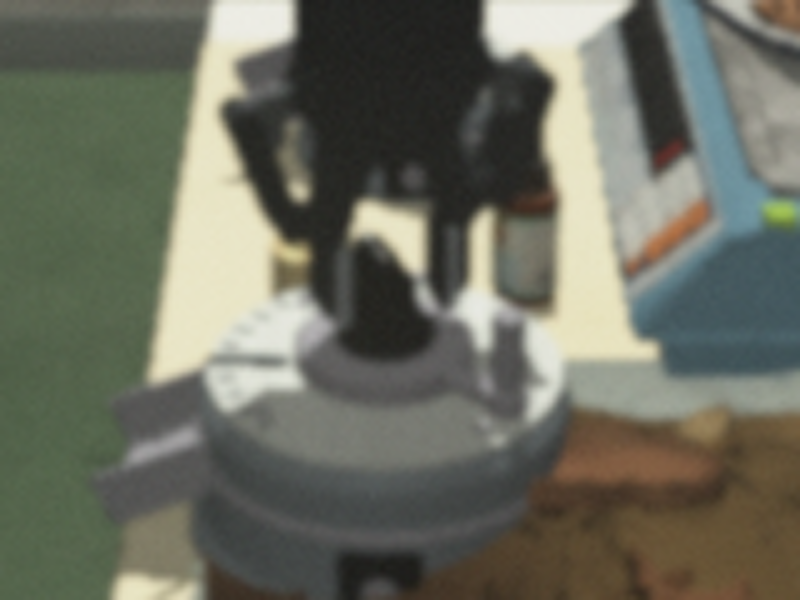

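The fingers straddle the bar, with pads at about (330,260) and (445,260) and the bar between. I grip it and turn.

```bash
python3 - <<'E'
from h import *
fingers.gripper_to(0.0,30);t=robot.current_tool_pos();print("gap",robot.current_finger_gap(),t,robot.current_eef_rot().round(2),robot.current_contact_force().round(1),robot.current_torque().round(2))
for y in np.linspace(-70,-.5,6)[1:]:
    h=robot.line_to([.4615,-.1948,.119],[180,0,y],.05,f_stop=25)
    print(round(y,1),h,robot.current_tool_pos().round(4),robot.current_eef_rot().round(2),robot.current_contact_force().round(1),robot.current_torque().round(2))
    if h:break
print(robot.current_finger_gap(),robot.current_time_s())
E
```

```text
gap 0.15935468669859076 [ 0.45946807 -0.19563377  0.11932899] [ 1.7972e+02  1.0000e-02 -7.0050e+01] [-5.5 -0.4  6.4] [-0.15  1.05 -0.02]
-56.1 False [ 0.459  -0.1959  0.1193] [ 1.7968e+02  9.0000e-02 -5.6160e+01] [-7.7 -0.9  7.6] [-0.16  1.2   0.03]
-42.2 False [ 0.4587 -0.1962  0.1193] [179.65   0.18 -42.27] [-7.6 -1.3  8.2] [-0.18  1.34  0.08]
-28.3 False [ 0.4584 -0.1966  0.1193] [179.66   0.28 -28.39] [-8.2 -2.1  8.8] [-0.35  1.54  0.01]
-14.4 False [ 0.4582 -0.197   0.1193] [179.69   0.37 -14.52] [-7.6 -2.6  9.3] [-0.5   1.61  0.02]
-0.5 False [ 0.4582 -0.1975  0.1193] [179.75   0.45  -0.64] [-8.9 -3.7  9.4] [-0.57  1.62  0.02]
0.1567072734937294 18.0833
```

```bash
python3 - <<'E'
from h import *
robot.line_to([.4588,-.1968,.119],[180,0,-.5],.05)
print(robot.current_contact_force().round(1))
fingers.gripper_to(0.45);t=robot.current_tool_pos();print(t,robot.current_contact_force().round(1))
t[2]=.19;robot.line_to(t,None,.15)
robot.move_to([.34,0.05,.3],[180,0,30])
a=grab("side","s5");b=grab("top","t5");print(robot.current_time_s())
cv2.imwrite("pics/z_s5.png",cv2.resize(a[192:252,210:300],None,fx=8,fy=8,interpolation=cv2.INTER_NEAREST))
cv2.imwrite("pics/z_t5.png",cv2.resize(b[165:230,270:350],None,fx=8,fy=8,interpolation=cv2.INTER_NEAREST))
E
```

```text
[-3.3 -1.9  5.9]
[ 0.45912779 -0.19649736  0.11890028] [-0.7 -0.1  0.7]
20.55
```

View pics/z_s5.png

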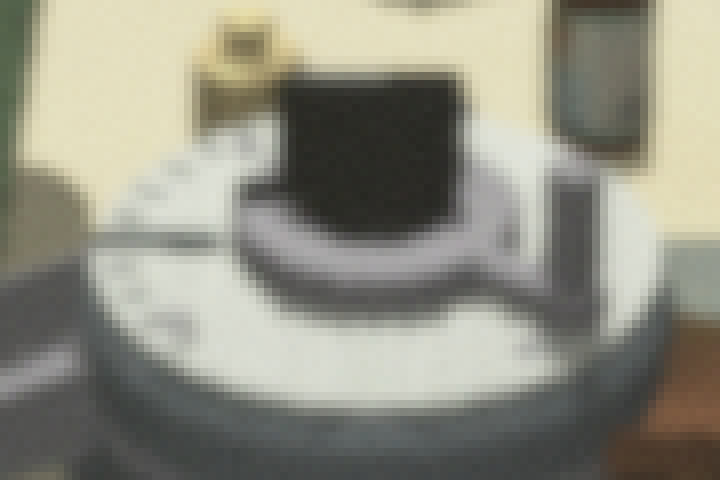

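View pics/z_t5.png

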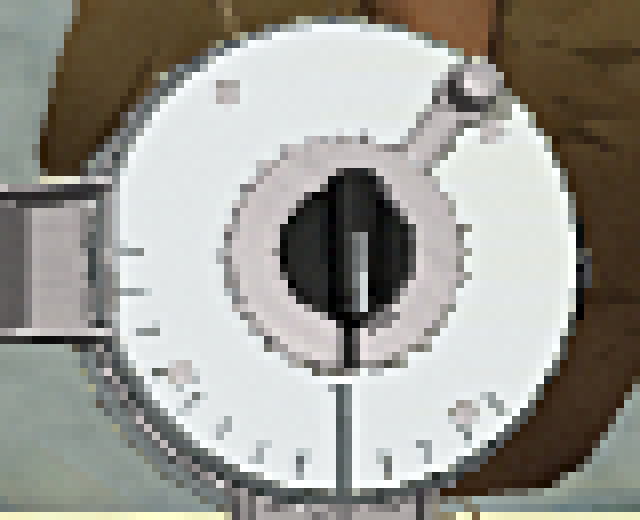

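```bash
cat > meas.py <<'E'
from h import *
def meas(name):
    im=cv2.imread(f"pics/{name}.png");g=cv2.cvtColor(im,cv2.COLOR_BGR2GRAY).astype(float)
    def fit(rows,c0,c1,z,dark):
        P=[]
        for r in rows:
            v=g[r,c0:c1+1];w=(np.median(np.r_[v[:2],v[-2:]])-v)*(1 if dark else -1);w=np.clip(w,0,None)
            P.append(onplane([(w*np.arange(c0,c1+1)).sum()/w.sum(),r],"top",z))
        P=np.array(P);k=np.polyfit(P[:,0],P[:,1],1);return P[0].round(4),P[-1].round(4),round(float(np.degrees(np.arctan(k[0]))),2),k
    a=fit(range(215,226),308,317,.08,True);b=fit(range(207,211),310,317,.096,True);c=fit(range(194,204),312,318,.13,False)
    for n,x in(("mark",a),("pointer",b),("white line",c)):print(n,x[:3])
    # pointer position vs mark line extended
    for z in(.094,.1):
        b=fit(range(207,211),310,317,z,True);print(z,"pointer offset from mark line mm",[1e3*(q[1]-np.polyval(a[3],q[0])) for q in b[:2]])
E
python3 -c "
from meas import *
meas('t5')"
```

```text
mark (array([ 0.4166, -0.1944]), array([ 0.3918, -0.1936]), -1.45)
pointer (array([ 0.4355, -0.1952]), array([ 0.428 , -0.1965]), 8.74)
white line (array([ 0.4644, -0.1953]), array([ 0.4427, -0.1974]), 2.84)
0.094 pointer offset from mark line mm [np.float64(-0.5895054727171056), np.float64(-2.0773605552624197)]
0.1 pointer offset from mark line mm [np.float64(0.20034019849665685), np.float64(-1.3875148840486462)]
```

```bash
python3 - <<'E'
from h import *
g=cv2.cvtColor(cv2.imread("pics/s5.png"),cv2.COLOR_BGR2GRAY).astype(float)
np.set_printoptions(linewidth=200)
print(g[196:210,243:272].astype(int))
# top far edge of bar
P=[]
for c in range(248,266):
    v=g[196:208,c];d=-np.diff(v);d=np.clip(d,3,None)-3;P.append((c,196.5+(d*np.arange(len(d))).sum()/d.sum()))
P=np.array(P);print("edge",P[:,1].round(2));W=np.array([onplane(p,"side",.13) for p in P]);k=np.polyfit(W[:,0],W[:,1],1);print("bar far edge deg",np.degrees(np.arctan(k[0])),W[0],W[-1])
for nm in("s0","s5"):
    gg=cv2.cvtColor(cv2.imread(f"pics/{'side0' if nm=='s0' else nm}.png"),cv2.COLOR_BGR2GRAY).astype(float)
    P=[]
    for c in range(224,236):
        v=gg[218:227,c];w=np.clip(np.percentile(v,75)-v,0,None);P.append((c,218+(w*np.arange(9)).sum()/w.sum()))
    P=np.array(P);print(P[:,1].round(2));W=np.array([onplane(p,"side",.08) for p in P]);k=np.polyfit(W[:,0],W[:,1],1);print("mark deg",np.degrees(np.arctan(k[0])),W[0],W[-1])
b=cv2.imread("pics/t5.png")[178:215,295:332]
cv2.imwrite("pics/zz_t5.png",cv2.resize(b,None,fx=16,fy=16,interpolation=cv2.INTER_NEAREST))
E
```

```text
[[163 194 212 218 219 221 219 221 222 221 222 222 221 221 220 221 221 221 221 220 220 221 222 220 221 221 221 221 221]
 [160 192 205 209 213 218 220 221 220 221 220 221 221 220 220 221 221 222 222 221 220 221 222 220 220 221 220 220 221]
 [157 185 193 195 200 213 218 219 221 220 221 221 220 221 221 221 219 220 219 221 220 221 220 220 221 220 221 219 220]
 [161 174 177 173 177 197 210 214 214 214 214 214 214 214 213 213 210 211 212 211 210 211 211 214 215 219 219 220 220]
 [156 160 150 138 144 165 181 188 189 189 189 191 190 190 186 183 178 176 178 175 176 175 177 184 198 213 219 221 219]
 [143 129 110 100 103 117 130 134 137 138 136 137 139 138 134 125 113 111 111 109 109 111 113 129 168 199 215 220 221]
 [115  94  72  66  68  74  76  81  82  82  82  83  81  82  79  71  60  58  59  58  59  59  61  83 133 183 212 219 221]
 [ 92  75  57  48  49  49  50  51  51  51  54  52  53  52  51  49  48  48  44  45  47  45  48  67 115 170 207 219 220]
 [ 91  78  55  44  43  45  46  46  44  45  44  46  45  44  43  45  46  44  44  45  45  44  46  58  99 158 198 216 220]
 [108  88  59  46  42  42  41
[... 419 characters left out ...]
45  67 120 177 212 221 224]
 [200 161  97  50  41  42  42  42  42  43  43  44  41  42  41  43  43  43  40  42  41  44  47  65 119 176 210 221 224]]
edge [200.67 200.96 201.04 201.07 201.13 201.08 201.1  201.09 201.08 201.02 200.85 200.67 200.65 200.75 200.63 200.72 200.65 200.67]
bar far edge deg 2.3199805352513403 [ 0.44491031 -0.19729617] [ 0.47924912 -0.19757464]
[221.68 221.35 221.21 221.24 221.43 221.56 221.65 221.7  221.76 221.77 221.84 221.83]
mark deg -5.591492150955569 [ 0.39469602 -0.19621673] [ 0.4174936  -0.19698174]
[221.61 221.3  221.16 221.3  221.38 221.52 221.63 221.7  221.78 221.81 221.82 221.8 ]
mark deg -6.023763191079689 [ 0.39468175 -0.19596383] [ 0.41748957 -0.19686957]
```

View pics/zz_t5.png

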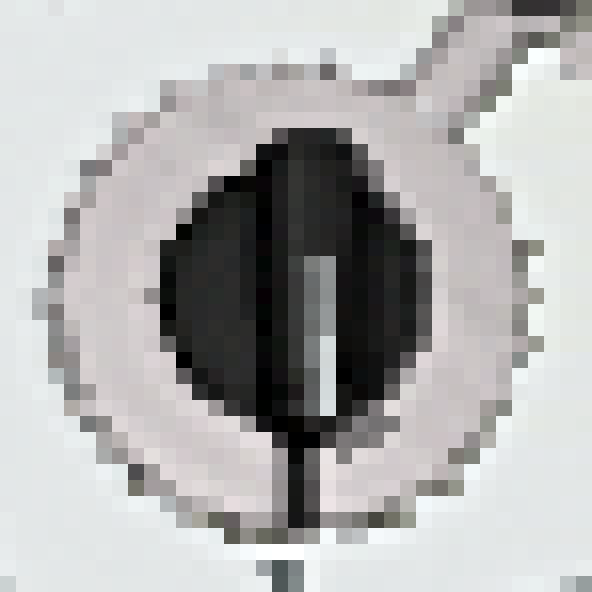

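```bash
python3 - <<'E'
from h import *
np.set_printoptions(linewidth=220)
g0=cv2.cvtColor(cv2.imread("pics/t5.png"),cv2.COLOR_BGR2GRAY).astype(float)
print(g0[185:213,304:324].astype(int))
print(g0[212:229,307:319].astype(int))
# edges (dark/bright steps) directions
def line(img,rows,c0,c1,z,mode):
    P=[]
    for r in rows:
        v=img[r,c0:c1+1];d=np.abs(np.diff(v));d=np.where(d>.35*d.max(),d,0);P.append([c0+.5+(d*np.arange(len(d))).sum()/d.sum(),r])
    P=np.array(P);W=np.array([onplane(p,"top",z) for p in P]);k,cov=np.polyfit(W[:,0],W[:,1],1,cov=True);return np.degrees(k[0]).round(2),np.degrees(cov[0,0]**.5).round(2),P[[0,-1]].round(1).tolist()
print(g0[228:246,294:328].astype(int))
print(g0[182:212,266:286].astype(int))
E
```

```text
[[161 203 194 189 182 184 191 202 204 205 206 206 203 200 193 192 192 192 186 156]
 [200 196 198 196 192 189 193 193  84  39  37  37  84 210 200 192 190 188 174 119]
 [191 195 197 198 201 206 193  17  11  41  33  25  16  84 204 198 192 193 191 182]
 [194 188 196 202 213 210  95   0  26  51  39  34  30  66 124 203 195 193 191 189]
 [196 197 200 194  80   2   7   7  29  53  43  36  25  23 113 209 195 195 194 190]
 [196 203 199  94  21  32  24   3  30  52  40  38  31   2  35 126 208 192 192 191]
 [198 199 144  20  34  37  31   0  29  50  42  37  34  10  11  55 163 202 192 189]
 [206 201   3  32  37  41  29   1  26  54  40  36  31  10  21  29  85 214 198 193]
 [195  30  30  38  44  44  26   7  26  48  41  38  27  12  24  32  20  79 205 194]
 [203  20  36  42  44  41  29   4  25  64 123 147  22  15  26  38  30  93 209 194]
 [204   8  38  42  41  44  30   9  23  56 106 144  18  17  23  39  23  70 202 193]
 [141  14  40  40  43  44  30   2  21  57 104 142  18  14  24  35  24  72 211 188]
 [206   0  40  41  43  43  33   5  21  57 111 151  18  15  23  36  30  85 215 198]
 [206  24  36  42  46
[... 6386 characters left out ...]
71 174 170 138 113 105 133 152 244]
 [194  91  89  91  92  89  88 122 181 171 173 171 173 170 144 157  99 147 195 242]
 [192  90  83  88  87  84  89 125 180 175 173 174 172 175 168 101  42 101 171 244]
 [167 162 145 156 157 172 217 219 212 198 197 195 187 191 195 206 225 201 151 246]
 [141  99 104  91  52  50  47  40  14  12  12  16  33  27  32  34  53  67 123 235]
 [148 149 153 154 159 162 161 163 166 166 168 170 157  85  57  92 154  59 122 198]
 [143 145 145 148 151 150 153 153 156 154 156 157 161 157 120 127  89 130  92 145]
 [131 136 141 142 145 148 149 150 152 152 155 154 156 148 110 133  80 115  71 119]
 [141 143 146 145 147 146 148 147 151 156 156 156 157 157 144 125 147 210  82  91]]
```

Top view: the nose (col 313, rows 206–211) and the bar run parallel to the mark (col 312–313, rows 213–226) to within about 1–2°, and the lever still sits at about 0.85 rad. Now I'll tighten the ring, with the axis corrected to where the grips found it.

```bash
sed -i 's/^C=np.array.*/C=np.array([.4592,-.1955]);YAW=np.radians(-.5);R=.062/' h.py; python3 - <<'E'
from h import *
p,o=pose_l(.87,.2,90,.0615);print(p,o)
robot.move_to(p,o);fingers.gripper_to(.5)
p[2]=.115;print("hit",robot.line_to(p,o,.08,f_stop=8),robot.current_tool_pos(),robot.current_contact_force().round(1))
im=grab("side","s6");cv2.imwrite("pics/s6c.png",cv2.resize(im[150:270,180:340],None,fx=5,fy=5,interpolation=cv2.INTER_CUBIC))
print(robot.current_time_s())
E
```

```text
[np.float64(0.5058583730159603), np.float64(-0.23556552417607324), 0.2] [180, 0, np.float64(139.3473281763816)]
hit False [ 0.50642116 -0.23572418  0.11563898] [ 0.7 -0.1  0.1]
23.9167
```

View pics/s6c.png

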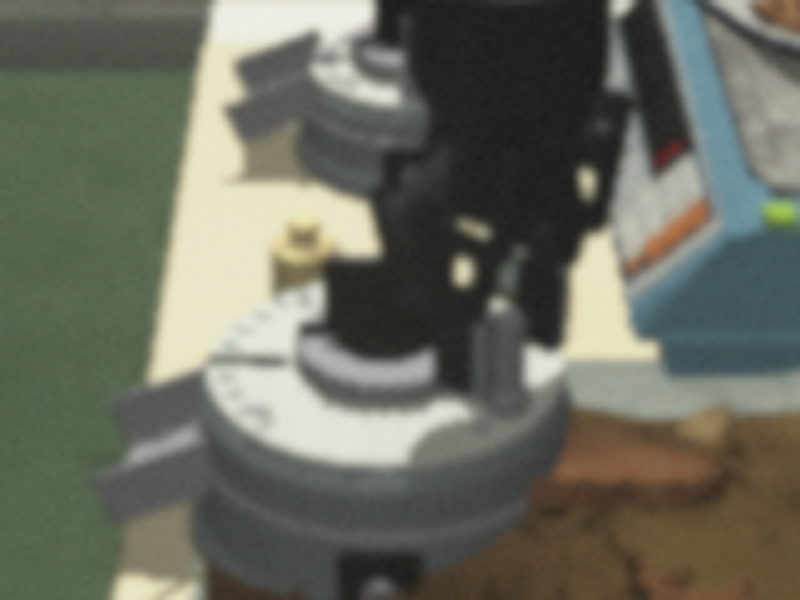

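The post (about 505,350 in the crop) stands between the fingers. I grip it and swing clockwise.

```bash
python3 - <<'E'
from h import *
fingers.gripper_to(0.0,30);t=robot.current_tool_pos();print("gap",robot.current_finger_gap(),t,robot.current_contact_force().round(1))
def st(l,h):
    t=robot.current_tool_pos();d=t[:2]-C;print(round(l,2),h,robot.current_contact_force().round(1),"ang",round(float(np.arctan2(d[0],-d[1])-YAW),3),"r",round(float(np.hypot(*d)),4))
for l in [.75,.62,.5,.38,.26,.14,.06]:
    h=robot.line_to(*pose_l(l,.115,90),.04,f_stop=20);st(l,h)
    if h:break
else:
    for l in (.0,-.05,-.1,-.15,-.2,-.25):
        h=robot.line_to(*pose_l(l,.115,90),.02,f_stop=14);st(l,h)
        f=robot.current_contact_force()
        if h or f[0]>18:break
print(robot.current_finger_gap(),robot.current_time_s())
E
```

```text
gap 0.15073878632862783 [ 0.50630704 -0.23553414  0.11550479] [ 0.2 -0.2  1. ]
0.75 False [-0.1  1.3  4. ] ang 0.759 r 0.0619
0.62 False [-0.3  1.3  4.7] ang 0.63 r 0.062
0.5 False [2.6 2.1 5.3] ang 0.511 r 0.0621
0.38 False [1.6 1.9 4.9] ang 0.39 r 0.0622
0.26 False [2.9 1.9 4.9] ang 0.272 r 0.0622
0.14 False [3.9 1.3 6.2] ang 0.152 r 0.0621
0.06 False [4.3 2.6 5.5] ang 0.075 r 0.0621
0.0 False [4.9 1.6 4.9] ang 0.021 r 0.062
-0.05 False [6.9 1.8 3. ] ang -0.009 r 0.0621
-0.1 False [13.2  0.  -3.3] ang -0.009 r 0.0618
-0.15 False [20.3 -1.4 -9.1] ang -0.009 r 0.0614
0.15363449169781496 27.8333
```

```bash
python3 - <<'E'
from h import *
robot.line_to(*pose_l(-.05,.115,90),.02);t=robot.current_tool_pos();d=t[:2]-C;print(np.arctan2(d[0],-d[1])-YAW,robot.current_contact_force().round(1))
fingers.gripper_to(0.5);t=robot.current_tool_pos();print(t,robot.current_contact_force().round(1))
t[2]=.2;robot.line_to(t,None,.15)
robot.move_to([.34,0.05,.3],[180,0,90])
a=grab("side","s7");b=grab("top","t7");print(robot.current_time_s(),robot.current_contact_force().round(1))
cv2.imwrite("pics/z_s7.png",cv2.resize(a[192:252,210:300],None,fx=8,fy=8,interpolation=cv2.INTER_NEAREST))
cv2.imwrite("pics/z_t7.png",cv2.resize(b[165:230,270:350],None,fx=8,fy=8,interpolation=cv2.INTER_NEAREST))
a0=cv2.imread("pics/top0.png");print("small slicer diff",np.abs(a0[170:240,135:205].astype(int)-b[170:240,135:205]).max(axis=2).mean())
cv2.imwrite("pics/small.png",np.hstack([cv2.resize(x[165:240,130:205],None,fx=5,fy=5) for x in(a0,b)]))
E
```

```text
-0.0096061251003781 [7.7 1.4 3.6]
[ 0.45393282 -0.25769098  0.11405433] [-0.7 -0.1 -0.8]
30.7917 [ 0.8 -0.7 -0.5]
small slicer diff 25.10816326530612
```

View pics/z_s7.png

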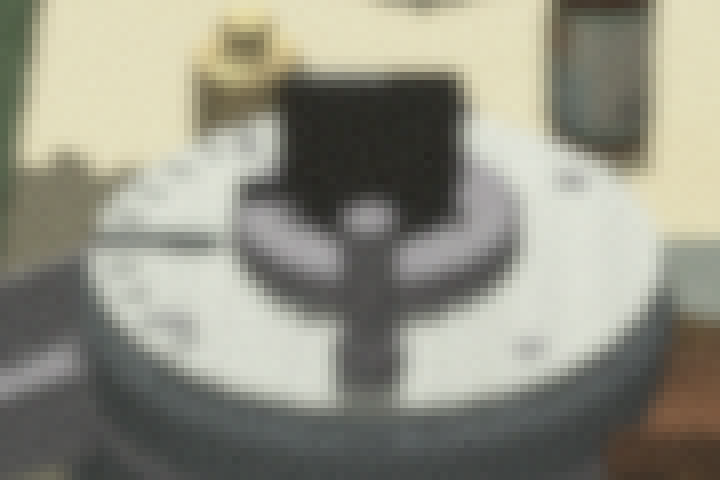

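View pics/z_t7.png

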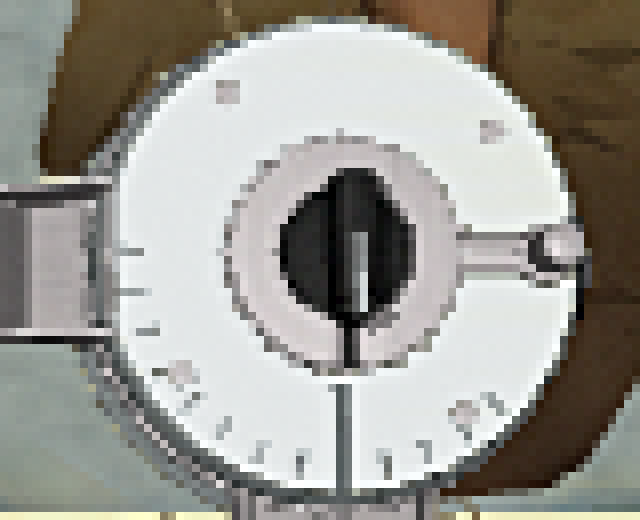

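View pics/small.png

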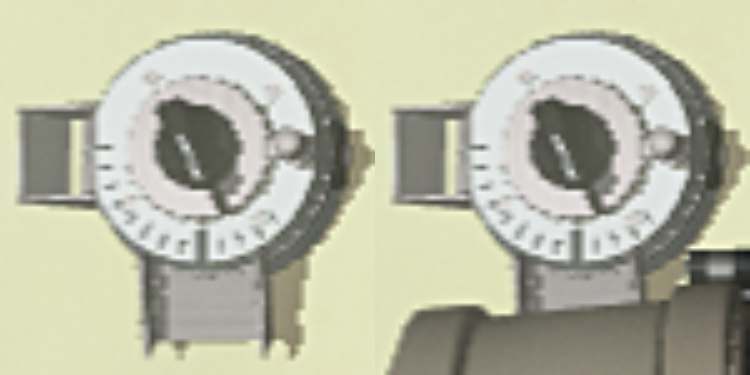

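The final views show the lever at its tight stop, slightly further clockwise than at the start. The nose lies in line with the mark, and the small slicer looks unchanged. I'm handing in.

```bash
python3 - <<'E'
from h import *
print(robot.current_contact_force().round(1),robot.current_time_s());workorder.close_job();print("closed")
E
```

```text
[ 0.8 -0.7 -0.5] 30.7917
the job is handed in; nothing more can be done
closed
```

The job is done as asked, in the order asked, and handed in at about 31 s.

- **Loosening:** I swung the lock lever anticlockwise to about 0.85 rad, well past the 0.6 needed. Pictures from both cameras confirmed it before I touched the adjuster.
- **Adjuster:** I gripped the bar and turned it from about -1.2 rad until the nose pointed along the long mark.
- **Tightening:** I swung the lever back clockwise to its stop. It stayed at the same angle while the push rose to about 20 N. The last picture shows it slightly further clockwise than at the start.
- **Last checks:**
  - The nose is parallel to the mark to within about 2°; the gripper angle puts it about 0.5° off.
  - The adjuster did not move while I tightened the ring.
  - The small slicer's adjuster looks unchanged.
  - The arm was well clear of everything when I handed in.

**Checks that disagreed:**
- The grips found the slicer's axis about 3 mm nearer the robot than the cameras had measured. I used the corrected axis for the tightening swing.
- A first automatic fit to the adjuster's white line read about 4° past the mark. I judged that to be pixel quantisation, because the pixel-by-pixel readings and the gripper angle agree on less.
- Line fits in the side view were too noisy to settle the adjuster angle, so I did not use them.

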